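Make up two switchgear kits

TASK

Make up two kits from the stock on the bench. In the three-compartment tray put the three-pole (widest) circuit breaker in the long compartment, the larger cable gland in the middle one and the palm button in the end one; in the two-compartment tray put the single-pole (thinnest) breaker in the long compartment and the smaller cable gland in the short one. Stand every part upright on the tray floor, and leave the spare two-pole breaker, the multimeter and the bottle where they are.

Things in the scene. Friction and masses are not known exactly. Their poses are not given: they have to be found in the camera images.
- tray_three: The three-compartment kit tray. Open red plastic tray fixed to the bench, 232 mm long (y), 84 mm wide (x); walls 4 mm thick, 22 mm high; floor 4 mm thick. Compartments lie in a row along y, each 76 mm wide in x, centred on x = 0. Long compartment: 100 mm long, centre y = +62 mm. Two short ones, 58 mm long: middle, centre y = -21 mm; end, centre y = -83 mm. Origin: centre of the underside, z up.
- tray_two: The two-compartment kit tray. Open red plastic tray fixed to the bench, 170 mm long (y), 84 mm wide (x); walls 4 mm thick, 22 mm high; floor 4 mm thick. Compartments lie in a row along y, each 76 mm wide in x, centred on x = 0. Long compartment: 100 mm long, centre y = -31 mm. Short compartment: 58 mm long, centre y = +52 mm. Origin: centre of the underside, z up.
- breaker_three: White circuit breaker with black toggle, three poles side by side with three linked toggles: the widest. Loose, about 330 g, upright. Body 80 x 54 mm (x, y), 44 mm high; on it a centred nose 44 x 54 mm from 44 to 66 mm height, then toggles up to 74 mm. Origin: centre of its underside, z up. Goes into the long compartment of the three-compartment tray, its length along the tray's y.
- gland_large: Nickel-plated metal cable gland, the larger of the two, standing upright on its locknut: round/hexagonal, up to 38 mm across, 60 mm high; graspable across the nuts (38 mm) from 20 to 48 mm height, with a rounded dome above. Loose, about 130 g. Origin: centre of its underside, z up. Goes to the middle compartment of the three-compartment tray.
- palm_button: Palm push button: black mushroom head, 40 mm across, cylindrical from 38 to 57 mm height and slightly domed above to 64 mm, on a steel neck (30 mm across) and a grey contact block 32 x 40 mm (x, y), 26 mm high. Loose, about 90 g, standing upright on the block. Origin: centre of its underside, z up. Goes to the end compartment of the three-compartment tray.
- breaker_one: White circuit breaker with black toggle, a single pole with one toggle: the thinnest. Loose, about 120 g, upright. Body 80 x 18 mm (x, y), 44 mm high; on it a centred nose 44 x 18 mm from 44 to 66 mm height, then toggles up to 74 mm. Origin: centre of its underside, z up. Goes into the long compartment of the two-compartment tray, its length along the tray's y.
- gland_small: Nickel-plated metal cable gland, the smaller of the two, standing upright on its locknut: round/hexagonal, up to 24 mm across, 48 mm high; graspable across the nuts (24 mm) from 16 to 38 mm height, with a rounded dome above. Loose, about 50 g. Origin: centre of its underside, z up. Goes to the short compartment of the two-compartment tray.
- breaker_two: White circuit breaker with black toggle, two poles with two linked toggles: the middle width. Loose, about 220 g, upright. Body 80 x 36 mm (x, y), 44 mm high; on it a centred nose 44 x 36 mm from 44 to 66 mm height, then toggles up to 74 mm. Origin: centre of its underside, z up. Spare stock: it stays where it is.
- multimeter: Orange hand-held multimeter with a dark face and a dial, lying flat, 145 x 75 mm (x, y), 36 mm high (46 mm with the dial). Loose bystander: leave it alone. Origin: centre of its underside.
- bottle: White plastic bottle with a green cap, 60 mm across, 130 mm high, standing. Loose bystander: leave it alone. Origin: centre of its underside.
Things that resemble listed ones, but are neither listed nor needed, are in the scene too. What is shaped like the gland_large but green or red is not meant.

How it is judged:
By the outcome, as a careful person would: the job done as asked, in the order asked, and still so for the second after the job is handed in, with the robot touching nothing.
It also fails if it takes over 128 s, if anything falls off the work surface, if the arm or the gripper's body presses on something with over 40 N, if the wrist force passes 120 N, or if a joint passes its speed limit or range.

ROBOT

A 7-joint arm with a two-finger parallel gripper is mounted at the origin on the work surface. World frame = base frame: x ahead of the robot, y to its left, z up, the work surface at z = 0. Lengths are in m, angles in rad, forces in N, time in s.
With the tool pointing down it reaches from about 0.4 to 0.9 m from the base axis. Payload 5.6 kg.
Tool frame: the origin (TCP) lies on the centre line of the jaws, within the pads' length; the fingertips stand 19 mm ahead of it and the grasp point (between the pads) is the TCP (ctrl.tip_reach is the distance from the TCP to the fingertips, in m); z points along the fingers, y is the line along which they close (so a half turn about z gives the same grasp; the last joint's range is limited). The gripper opens to 92 mm and grips with 3 to 60 N. Pads are 20 mm wide; open, the fingers measure 128 mm over their backs; the gripper's body (75 mm by 189 mm) begins 69 mm behind the grasp point.
Start: joints at [1.061, 0.468, -0.012, 1.603, 0.006, 1.071, -0.056], TCP at [0.292, -0.58, 0.234] pointing down, gripper open.
Joint ranges: [-2.53, 2.53], [-0.31, 2.02], [-1.57, 1.55], [0.28, 2.44], [-1.29, 4.43], [0.15, 1.84], [-2.92, 2.92]. Speed limits (rad/s): [2.57, 2.57, 3.14, 3.14, 3.14, 3.14, 3.14].

INTERFACE

Orientations are given as a rotation vector (axis times angle).
In Python, from rig import telemetry, cams, ctrl gives the robot as it stands.
- The arm moves only by the shell command python3 -m inch 'ROWS' [FORCE]. ROWS is a JSON object of lists of equal length, an entry for each row: "linear": the shift along the world's x, y, z scaled (see below), a list of three; "dr": the turn, a rotation vector about the world's x, y, z scaled (see below), a list of three; "grip": the opening, from 0 (shut) to 1 (fully open). A call has 1 to 8 rows; each row is the pose to reach, as a shift and turn from the pose commanded when the call began; what a row does not reach only later rows make up. The controller multiplies each number of a shift by 300 mm and each number of a turn by 2 rad. A row lasts 1/8 s, in which the tool goes at most 62.5 mm and 10.7 degrees, less where a joint would pass 70% of its speed; a pose out of reach is approached as far as the arm can. A call with a number of a shift or a turn outside -1 to 1 is refused whole. A call with a gripper value outside its range is refused whole. The fingers move at their own pace and stop on an object; FORCE is the grip in N (left out, the last holds). Time passes only in rows, so rows that repeat a pose let the fingers close. It gives the time, the measured TCP pose, the force, the opening and the grip force at its end, in the units of the state.
- telemetry.observe(): the state, without advancing time (a new reading comes with each control period).
- cams.get_image(name): name is "scene" or "top" or "wrist"; returns a dict with "img" (384x512x3 uint8, red, green, blue), "camera_matrix" (3x3 intrinsics, pixels), "eye" and "attitude" of the camera in the world; the wrist camera has in their place "tool_from_camera" (4x4, takes a point from camera to tool coordinates, whose origin is the TCP and whose axes are the flange's). Camera axes: x right, y up, looking along -z (the intrinsics and any distortion apply to the point x, -y, -z); pixel columns grow to the right and rows downward; lengths in m; the calibration is good to about 2 mm. The wrist camera is an equidistant fisheye: a pixel r from the principal point sees the ray r / f radians off the axis. A picture is of the moment at which its call begins: read the wrist's pose just before it. There is no depth.
- ctrl.job_done(): hands the job in; it is judged then, once.
The state is a dict: "time_s": time; "joint_positions": joint angles; "joint_vel": joint speeds; "tau": joint torques, N m; "tool_pos": TCP position; "tool_rot": TCP orientation; "contact_force": force on the tool from outside, world axes, zero at the start; "moment": the same for the moment, N m; "opening": finger opening in m; "grasp_force": force on a finger pad.
Only numpy, scipy, OpenCV 4.12 (cv2) and the standard library are available. Lean on these libraries where they do the work, as an engineer would, in place of code of your own. Each camera call takes 0.05 s, during which the arm holds its last target. There are 200 camera calls.

## Working session

There is one attempt and no reset: what is moved stays moved. The work goes in short steps, Python scripts to look and compute and a shell command to move; the robot and the scene stay as the last step left them, time stands still between calls to the robot, and variables do not carry over. Pictures are saved under pics/ and viewed, at most 14 in all, crops included, and the job is handed in when it is done.

```bash
mkdir -p pics; ls; python3 - <<'E'
from rig import telemetry,cams,ctrl
import cv2,json,numpy as np
s=telemetry.observe();print({k:np.round(v,3).tolist() for k,v in s.items()},ctrl.tip_reach)
for n in("scene","top","wrist"):
    d=cams.get_image(n);cv2.imwrite(f"pics/{n}0.png",d["img"][:,:,::-1])
    print(n,{k:np.round(v,4).tolist() for k,v in d.items() if k!="img"})
E
```

```text
pics
{'time_s': 0.0, 'joint_positions': [1.061, 0.468, -0.012, 1.604, 0.006, 1.071, -0.056], 'joint_vel': [-0.0, -0.001, 0.002, -0.002, -0.001, 0.001, 0.001], 'tau': [-0.0, -52.058, -0.012, -24.375, -0.057, 0.017, 0.0], 'tool_pos': [0.292, -0.58, 0.233], 'tool_rot': [-3.055, -0.726, 0.001], 'contact_force': [0.354, 0.047, -0.142], 'moment': [-0.032, 0.014, -0.012], 'grasp_force': 0.0, 'opening': 0.091} 0.019
scene {'camera_matrix': [[448.2546, 0.0, 255.0625], [0.0, 448.2546, 189.9042], [0.0, 0.0, 1.0]], 'eye': [1.2989, -0.6492, 0.7675], 'attitude': [0.8717, 0.3734, 0.7753]}
top {'camera_matrix': [[485.1288, 0.0, 254.0197], [0.0, 485.1288, 195.4352], [0.0, 0.0, 1.0]], 'eye': [0.5059, 0.0057, 1.2883], 'attitude': [0.053, -0.0394, -1.5882]}
wrist {'camera_matrix': [[297.3186, 0.0, 258.1994], [0.0, 297.3186, 198.6109], [0.0, 0.0, 1.0]], 'tool_from_camera': [[0.0022, 0.9577, 0.2878, 0.0807], [1.0, -0.0019, -0.0011, -0.0002], [-0.0005, 0.2878, -0.9577, -0.152], [0.0, 0.0, 0.0, 1.0]]}
```

```bash
python3 - <<'E'
import cv2
a=cv2.imread("pics/top0.png");cv2.imwrite("pics/top0b.png",cv2.resize(a,(800,600),interpolation=cv2.INTER_CUBIC))
E
```

```text
(no output)
```

View pics/top0b.png

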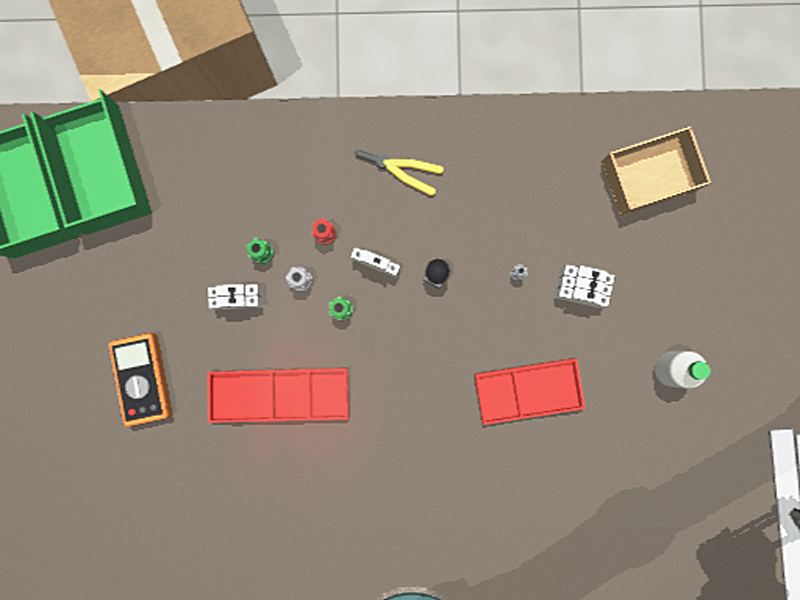

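View pics/scene0.png

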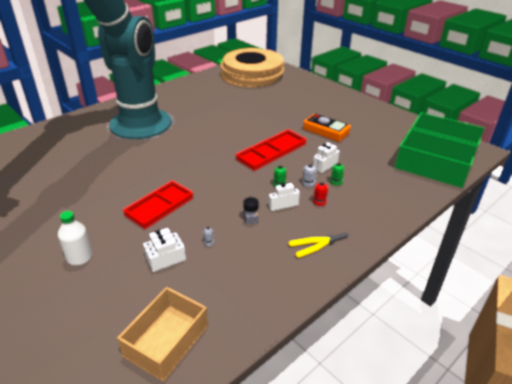

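The top view (800x600) shows these candidates:
- **Breakers:** three-pole at (587,286), two-pole spare at (235,296), single-pole at (376,262).
- **Large gland:** the nickel one at (299,279). The green ones at (260,250) and (341,309) and the red one at (323,231) are decoys.
- **Small gland:** (518,272).
- **Palm button:** (437,272).
- **Trays:** three-compartment at (279,396) with the long compartment on the left (+y), two-compartment at (529,391) with the short one on the left.

The scene view agrees. Next I fit poses by silhouette and check them in one crop.

```bash
cat > h.py <<'E'
import numpy as np,cv2
from scipy.spatial.transform import Rotation as R
from scipy.optimize import minimize
def box(lx,ly,z0,z1):return [[x*lx/2,y*ly/2,z] for x in(-1,1) for y in(-1,1) for z in(z0,z1)]
def cyl(d,z0,z1):return [[d/2*np.cos(t),d/2*np.sin(t),z] for t in np.linspace(0,6.28,25) for z in(z0,z1)]
def brk(w):return np.array(box(80,w,0,44)+box(44,w,44,66))/1e3
M=dict(breaker_three=brk(54),breaker_two=brk(36),breaker_one=brk(18),
 gland_large=np.array(cyl(38,2,48)+cyl(22,50,60))/1e3,gland_small=np.array(cyl(24,2,38)+cyl(14,40,48))/1e3,
 palm_button=np.array(cyl(40,38,57)+box(32,40,0,26)+cyl(30,60,64))/1e3,
 tray_three=np.array(box(84,232,0,22))/1e3,tray_two=np.array(box(84,170,0,22))/1e3)
def pose(P,x,y,a):
    c,s=np.cos(a),np.sin(a);return P@np.array([[c,s,0],[-s,c,0],[0,0,1]])+[x,y,0]
def project(d,P,T=None):
    """T: 4x4 world_from_camera for the wrist (fisheye); otherwise eye/attitude pinhole"""
    if T is None:A,e=R.from_rotvec(d["attitude"]).as_matrix(),np.array(d["eye"])
    else:A,e=T[:3,:3],T[:3,3]
    q=(np.asarray(P)-e)@A*[1,-1,-1];K=d["camera_matrix"]
    if T is None:uv=q[:,:2]/q[:,2:]
    else:
        r=np.hypot(q[:,0],q[:,1]);uv=q[:,:2]*(np.arctan2(r,q[:,2])/r)[:,None]
    return uv@np.asarray(K)[:2,:2].T+np.asarray(K)[:2,2]
def wristT(s,d):
    T=np.eye(4);T[:3,:3]=R.from_rotvec(s["tool_rot"]).as_matrix();T[:3,3]=s["tool_pos"];return T@d["tool_from_camera"]
def ray(d,u,v,z):
    A=R.from_rotvec(d["attitude"]).as_matrix();K=np.asarray(d["camera_matrix"])
    w=A@np.array([(u-K[0,2])/K[0,0],-(v-K[1,2])/K[1,1],-1]);e=np.array(d["eye"]);return (e+w*(z-e[2])/w[2])[:2]
S=8
def fit(d,name,mask,x0,T=None):
    """mask: convex hull points (pixels) of the segmented blob"""
    o=mask.min(0)-15;w=((mask.max(0)-mask.min(0)+30)*S).astype(int)
    def rend(p):
        m=np.zeros((w[1],w[0]),np.uint8);cv2.fillConvexPoly(m,cv2.convexHull(((p-o)*S).astype(np.int32)),1);return m
    t=rend(mask)
    def f(v):
        m=rend(project(d,pose(M[name],*v),T));return 1-(m&t).sum()/((m|t).sum()+1)
    best=min((minimize(f,[x0[0],x0[1],a],method="Nelder-Mead",options=dict(initial_simplex=[[x0[0],x0[1],a],[x0[0]+.01,x0[1],a],[x0[0],x0[1]+.01,a],[x0[0],x0[1],a+.15]],xatol=1e-4,fatol=1e-4)) for a in x0[2]),key=lambda r:r.fun)
    return best.x,1-best.fun
E
cat > m.py <<'E'
from h import *;from rig import cams
d=cams.get_image("top");im=d["img"];hsv=cv2.cvtColor(im,cv2.COLOR_RGB2HSV);H,Sa,V=cv2.split(hsv)
print("bench",hsv[300,230],hsv[170,200])
red=((H<8)|(H>172))&(Sa>120)&(V>90); wh=(V>150)&(Sa<40); gr=(Sa<30)&(V>70)|((V>150)&(Sa<40)); bk=(V<45)
c={"tray_three":(279,396,red,55),"tray_two":(529,391,red,45),"breaker_three":(587,286,wh,25),"breaker_two":(235,296,wh,22),"breaker_one":(376,262,wh,22),
"gland_large":(299,279,gr,12),"gland_small":(518,272,gr,9),"palm_button":(437,270,bk|gr,12)}
for n,(u,v,m,r) in c.items():
    u,v=u/1.5625,v/1.5625;k=np.zeros_like(V);cv2.circle(k,(int(u),int(v)),r+5,1,-1)
    m=(m&(k>0)).astype(np.uint8);
    pts=cv2.findNonZero(m)[:,0,:].astype(float)
    pts=np.concatenate([pts+[a,b] for a in(-.5,.5) for b in(-.5,.5)]);hull=cv2.convexHull(pts.astype(np.float32))[:,0,:]
    x,i=fit(d,n,hull,[*ray(d,u,v,.03),np.arange(-1.5,1.6,.5) if n[0]=="b" else [-.1,0.1]])
    print(n,np.round(x,4),"iou",round(i,3),"area",m.sum())
    for q in cv2.convexHull(project(d,pose(M[n],*x)).astype(np.float32))[:,0]*4:pass
    h4=(cv2.convexHull(project(d,pose(M[n],*x)).astype(np.float32))*4+2).astype(int)
    c[n]=h4
big=cv2.resize(im[:,:,::-1],None,fx=4,fy=4,interpolation=cv2.INTER_CUBIC)
for h4 in c.values():cv2.polylines(big,[h4],True,(255,0,255),1)
cv2.imwrite("pics/fit.png",cv2.resize(big[560:1120,480:1640],(800,386),interpolation=cv2.INTER_AREA))
E
python3 m.py
```

```text
bench [ 14  47 148] [ 15  45 148]
tray_three [0.4339 0.2187 0.0006] iou 0.969 area 2948
tray_two [ 0.4339 -0.2033  0.1442] iou 0.946 area 2220
breaker_three [ 0.6086 -0.2997 -1.7891] iou 0.939 area 555
breaker_two [ 0.6003  0.2904 -1.5591] iou 0.902 area 364
breaker_one [ 0.6558  0.0519 -1.9716] iou 0.943 area 207
gland_large [0.6273 0.1798 0.0135] iou 0.905 area 199
gland_small [ 0.6324 -0.1887  0.003 ] iou 0.824 area 91
palm_button [ 0.634  -0.0512  0.9796] iou 0.934 area 68
```

View pics/fit.png

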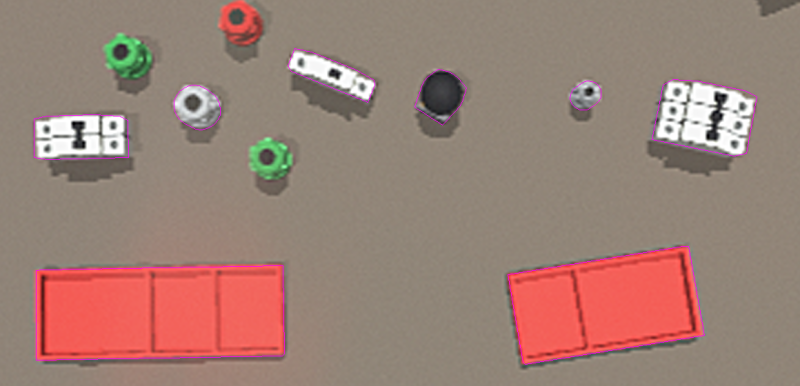

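The outlines sit on the right items: the nickel gland, the single-pole and three-pole breakers, and both trays. I'm moving over the three-pole breaker, with a turn of +0.886 rad.

```bash
python3 -m inch '{"linear":[[0.15,0.13,0],[0.3,0.27,0],[0.45,0.4,0],[0.6,0.53,0],[0.75,0.66,0],[0.9,0.8,0],[1,0.9,0],[1,0.9,0]],"dr":[[0,0,0.07],[0,0,0.14],[0,0,0.21],[0,0,0.28],[0,0,0.35],[0,0,0.42],[0,0,0.443],[0,0,0.443]],"grip":[1,1,1,1,1,1,1,1]}' 30
cat > go.py <<'E'
# python3 go.py x y z linedeg : shift (scaled) and turn (scaled) from the measured pose to the wanted one
from h import *;from rig import telemetry;import sys
x,y,z,l=map(float,sys.argv[1:]);s=telemetry.observe()
A=R.from_rotvec(s["tool_rot"]).as_matrix();a=np.arctan2(A[1,1],A[0,1]);dl=(l-a+np.pi/2)%np.pi-np.pi/2
print("t",round(s["time_s"],2),"pos",np.round(s["tool_pos"],4),"tilt",np.round(A[:,2],3),"line",round(a,3),"lin",np.round((np.array([x,y,z])-s["tool_pos"])/.3,3),"dr",round(dl/2,3),"open",round(s["opening"],4),"q1,q7",np.round(np.array(s["joint_positions"])[[0,6]],2))
E
cat > w.py <<'E'
# python3 w.py tag name x y yaw ... : wrist picture with the expected outlines
from h import *;from rig import telemetry,cams;import sys
s=telemetry.observe();d=cams.get_image("wrist");T=wristT(s,d);b=cv2.resize(d["img"][:,:,::-1],None,fx=1.5,fy=1.5);b=np.ascontiguousarray(b)
g=sys.argv[2:]
for i in range(0,len(g),4):
    h=cv2.convexHull((project(d,pose(M[g[i]],*map(float,g[i+1:i+4])),T)*1.5).astype(np.int32));cv2.polylines(b,[h],True,(255,0,255),1)
cv2.imwrite(f"pics/{sys.argv[1]}.png",b)
E
python3 go.py .6086 -.2997 .15 -.218; python3 w.py w1 breaker_three .6086 -.2997 -1.789 gland_small .6324 -.1887 0
```

```text
time_s: 1.2
tool_pos: [0.5952, -0.3057, 0.2332]
tool_rot: [-2.442, -1.974, -0.004]
contact_force: [0.2, -1.2, -1.0]
opening: 0.0919
grasp_force: 0.0
t 1.2 pos [ 0.5952 -0.3057  0.2332] tilt [ 0.001  0.003 -1.   ] line -0.211 lin [ 0.045  0.02  -0.277] dr -0.004 open 0.0919 q1,q7 [0.63 0.09]
```

View pics/w1.png

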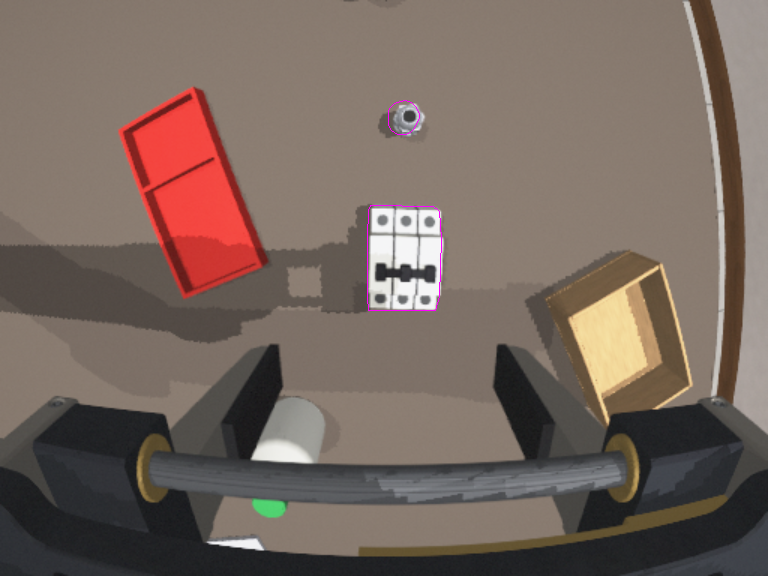

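The three-pole outline matches within 1 mm. The small gland at (407,118) is about 3 mm off its estimate, which I'll refine later. Descending and gripping.

```bash
python3 -m inch '{"linear":[[0.045,0.02,-0.05],[0.045,0.02,-0.2],[0.045,0.02,-0.38],[0.045,0.02,-0.53],[0.045,0.02,-0.6],[0.045,0.02,-0.61],[0.045,0.02,-0.61],[0.045,0.02,-0.61]],"dr":[[0,0,-0.004],[0,0,-0.004],[0,0,-0.004],[0,0,-0.004],[0,0,-0.004],[0,0,-0.004],[0,0,-0.004],[0,0,-0.004]],"grip":[1,1,1,1,1,1,1,0]}' 30
python3 -m inch '{"linear":[[0,0,0],[0,0,0],[0,0,0],[0,0,0]],"dr":[[0,0,0],[0,0,0],[0,0,0],[0,0,0]],"grip":[0,0,0,0]}' 30; python3 go.py .434 .281 .16 0
```

```text
time_s: 2.25
tool_pos: [0.6072, -0.3051, 0.0527]
tool_rot: [2.456, 1.954, 0.002]
contact_force: [0.0, -0.4, -0.7]
opening: 0.0841
grasp_force: 0.0
time_s: 2.75
tool_pos: [0.6068, -0.3047, 0.0511]
tool_rot: [2.457, 1.956, 0.001]
contact_force: [1.7, -1.2, 1.0]
opening: 0.0539
grasp_force: 29.9
t 2.75 pos [ 0.6068 -0.3047  0.0511] tilt [ 0.002 -0.001 -1.   ] line -0.226 lin [-0.576  1.952  0.363] dr 0.113 open 0.0539 q1,q7 [0.59 0.02]
```

```bash
python3 -m inch '{"linear":[[0,0,0.15],[0,0,0.3],[-0.1,0.15,0.37],[-0.15,0.32,0.37],[-0.2,0.49,0.37],[-0.25,0.66,0.37],[-0.3,0.83,0.37],[-0.35,1,0.37]],"dr":[[0,0,0],[0,0,0],[0,0,0.02],[0,0,0.04],[0,0,0.06],[0,0,0.08],[0,0,0.1],[0,0,0.11]],"grip":[0,0,0,0,0,0,0,0]}' 30
python3 -m inch '{"linear":[[-0.05,0.17,0],[-0.1,0.34,0],[-0.15,0.5,0],[-0.19,0.66,0],[-0.22,0.8,0],[-0.23,0.9,0],[-0.23,0.93,0],[-0.23,0.93,0]],"dr":[[0,0,0],[0,0,0],[0,0,0],[0,0,0],[0,0,0],[0,0,0],[0,0,0],[0,0,0]],"grip":[0,0,0,0,0,0,0,0]}'
python3 -m inch '{"linear":[[0,0,0]],"dr":[[0,0,0]],"grip":[0]}'
python3 go.py .434 .276 .16 0; python3 w.py w2 tray_three .4339 .2187 0 gland_large .6273 .1798 0 palm_button .634 -.0512 .98 breaker_one .6558 .0519 -1.9716
```

```text
time_s: 3.75
tool_pos: [0.4994, -0.0031, 0.1611]
tool_rot: [-2.227, -2.215, 0.002]
contact_force: [1.0, 0.4, -2.6]
opening: 0.0535
grasp_force: 29.9
time_s: 4.75
tool_pos: [0.4317, 0.2738, 0.1611]
tool_rot: [2.228, 2.215, -0.003]
contact_force: [-0.5, -0.0, -2.2]
opening: 0.0537
grasp_force: 29.9
time_s: 4.88
tool_pos: [0.4323, 0.2727, 0.1612]
tool_rot: [2.23, 2.212, -0.002]
contact_force: [0.9, 0.4, -3.5]
opening: 0.0538
grasp_force: 29.9
t 4.88 pos [0.4323 0.2727 0.1612] tilt [-0.001 -0.001 -1.   ] line -0.008 lin [ 0.006  0.011 -0.004] dr 0.004 open 0.0538 q1,q7 [-0.19 -0.87]
```

View pics/w2.png

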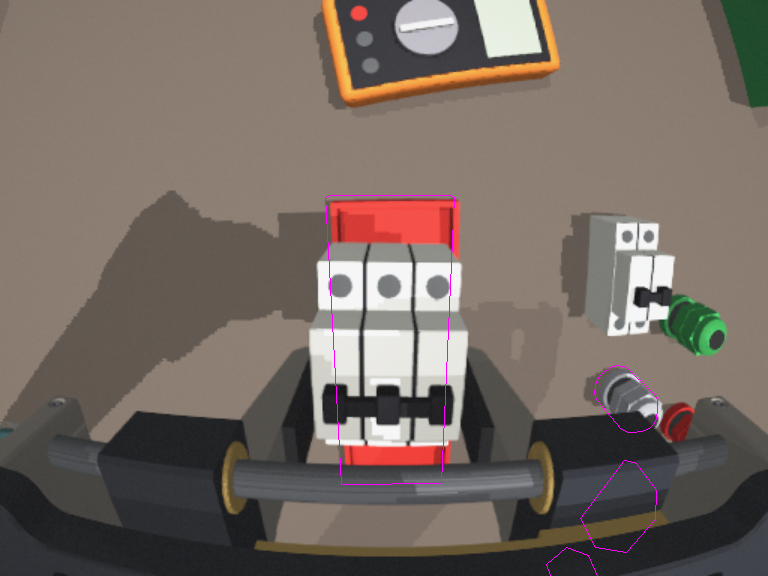

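The tray sits 2-3 mm toward -y and 1-2 mm toward +x of the fit, well within the margins. Lowering.

```bash
python3 -m inch '{"linear":[[0.008,0.004,-0.1],[0.008,0.004,-0.2],[0.008,0.004,-0.28],[0.008,0.004,-0.32],[0.008,0.004,-0.345],[0.008,0.004,-0.351],[0.008,0.004,-0.351],[0.008,0.004,-0.351]],"dr":[[0,0,0.004],[0,0,0.004],[0,0,0.004],[0,0,0.004],[0,0,0.004],[0,0,0.004],[0,0,0.004],[0,0,0.004]],"grip":[0,0,0,0,0,0,0,0]}'
python3 -m inch '{"linear":[[0,0,0],[0,0,0],[0,0,0],[0,0,0],[0,0,0.1],[0,0,0.25],[0,0,0.4]],"dr":[[0,0,0],[0,0,0],[0,0,0],[0,0,0],[0,0,0],[0,0,0],[0,0,0]],"grip":[0.85,0.85,0.85,0.85,0.85,0.85,0.85]}'
cp /dev/null /dev/null; python3 go.py .6273 .1798 .15 0
```

```text
time_s: 5.92
tool_pos: [0.4348, 0.276, 0.0569]
tool_rot: [2.219, 2.223, 0.002]
contact_force: [0.1, 0.2, -2.7]
opening: 0.054
grasp_force: 29.9
time_s: 6.8
tool_pos: [0.4341, 0.2756, 0.1774]
tool_rot: [-2.219, -2.224, 0.001]
contact_force: [2.1, -0.3, 0.5]
opening: 0.0782
grasp_force: 0.0
t 6.8 pos [0.4341 0.2756 0.1774] tilt [-0.001 -0.    -1.   ] line 0.002 lin [ 0.644 -0.319 -0.091] dr -0.001 open 0.0782 q1,q7 [-0.18 -0.85]cp: '/dev/null' and '/dev/null' are the same file
```

```bash
python3 -m inch '{"linear":[[0.15,-0.07,0.05],[0.3,-0.15,0.1],[0.45,-0.22,0.15],[0.58,-0.29,0.15],[0.64,-0.315,0.15],[0.64,-0.315,0.15]],"dr":[[0,0,0],[0,0,0],[0,0,0],[0,0,0],[0,0,0],[0,0,0]],"grip":[0.65,0.65,0.65,0.65,0.65,0.65]}'
python3 go.py .6273 .1798 .042 0; python3 w.py w3 tray_three .4339 .2187 0 gland_large .6273 .1798 0
```

```text
time_s: 7.55
tool_pos: [0.6271, 0.18, 0.2206]
tool_rot: [-2.222, -2.221, 0.001]
contact_force: [-0.4, -1.0, -0.5]
opening: 0.0597
grasp_force: 0.0
t 7.55 pos [0.6271 0.18   0.2206] tilt [-0.001 -0.    -1.   ] line -0.001 lin [ 0.001 -0.001 -0.595] dr 0.0 open 0.0597 q1,q7 [-0.   -0.54]
```

View pics/w3.png

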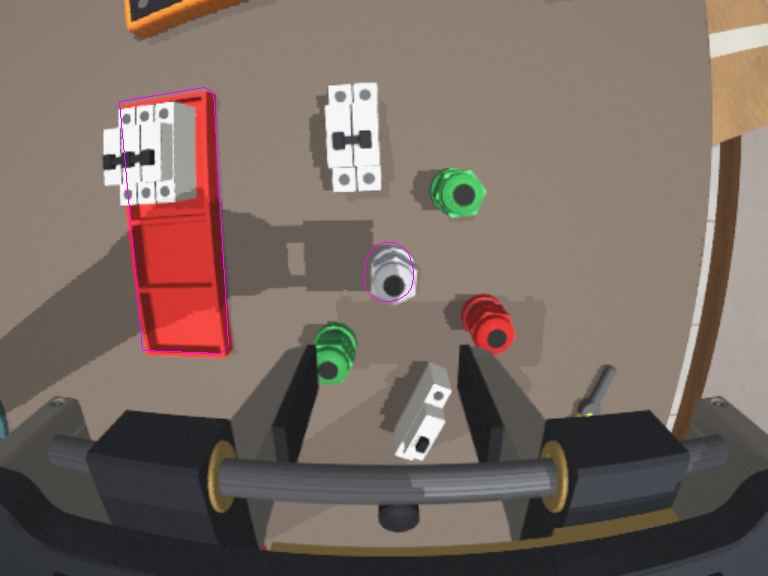

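The breaker stands inside the long compartment. The nickel gland at (393,275) is about 2.5 mm further +x and 2 mm toward -y than the fit, so I'm correcting for that. Descending.

```bash
python3 -m inch '{"linear":[[0.008,-0.006,-0.15],[0.008,-0.006,-0.3],[0.008,-0.006,-0.45],[0.008,-0.006,-0.55],[0.008,-0.006,-0.595],[0.008,-0.006,-0.595],[0.008,-0.006,-0.595]],"dr":[[0,0,0],[0,0,0],[0,0,0],[0,0,0],[0,0,0],[0,0,0],[0,0,0]],"grip":[0.65,0.65,0.65,0.65,0.65,0.65,0]}' 25
python3 -m inch '{"linear":[[0,0,0],[0,0,0],[0,0,0],[0,0,0]],"dr":[[0,0,0],[0,0,0],[0,0,0],[0,0,0]],"grip":[0,0,0,0]}' 25; python3 go.py .435 .196 .12 0
```

```text
time_s: 8.48
tool_pos: [0.6295, 0.1802, 0.0444]
tool_rot: [2.218, 2.223, 0.004]
contact_force: [0.7, -0.1, 0.3]
opening: 0.0515
grasp_force: 0.0
time_s: 8.98
tool_pos: [0.63, 0.1797, 0.0443]
tool_rot: [2.218, 2.222, 0.004]
contact_force: [-0.1, -0.4, 6.6]
opening: 0.0372
grasp_force: 25.0
t 8.97 pos [0.63   0.1797 0.0443] tilt [ 0.003  0.001 -1.   ] line 0.002 lin [-0.65   0.054  0.252] dr -0.001 open 0.0372 q1,q7 [-0.05 -0.62]
```

```bash
python3 -m inch '{"linear":[[0,0,0.15],[-0.05,0,0.3],[-0.2,0.01,0.36],[-0.35,0.03,0.36],[-0.5,0.05,0.36],[-0.62,0.055,0.36],[-0.65,0.055,0.36],[-0.65,0.055,0.3]],"dr":[[0,0,0],[0,0,0],[0,0,0],[0,0,0],[0,0,0],[0,0,0],[0,0,0],[0,0,0]],"grip":[0,0,0,0,0,0,0,0]}'
python3 go.py .435 .196 .049 0; python3 w.py w4 tray_three .435 .216 0
```

```text
time_s: 9.98
tool_pos: [0.4348, 0.1962, 0.1338]
tool_rot: [2.218, 2.222, 0.005]
contact_force: [-0.6, -0.5, -1.4]
opening: 0.0373
grasp_force: 25.0
t 9.97 pos [0.4348 0.1962 0.1338] tilt [ 0.003  0.001 -1.   ] line 0.002 lin [ 0.001 -0.001 -0.283] dr -0.001 open 0.0373 q1,q7 [-0.06 -0.74]
```

View pics/w4.png

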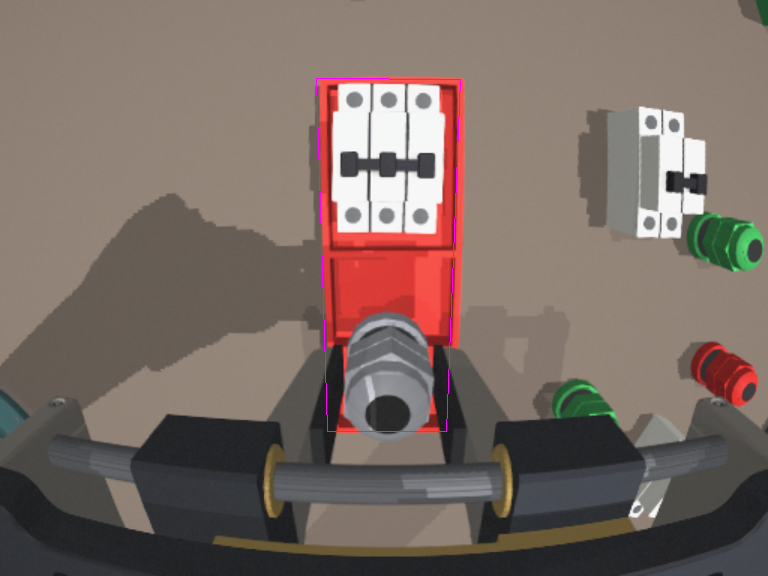

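The breaker is well seated, and the tray outline now matches at (.435,.216). Lowering the gland into the middle compartment.

```bash
python3 -m inch '{"linear":[[0.002,-0.003,-0.1],[0.002,-0.003,-0.19],[0.002,-0.003,-0.25],[0.002,-0.003,-0.275],[0.002,-0.003,-0.282],[0.002,-0.003,-0.282],[0.002,-0.003,-0.282],[0.002,-0.003,-0.282]],"dr":[[0,0,0],[0,0,0],[0,0,0],[0,0,0],[0,0,0],[0,0,0],[0,0,0],[0,0,0]],"grip":[0,0,0,0,0,0,0,0]}'
python3 -m inch '{"linear":[[0,0,0],[0,0,0],[0,0,0],[0,0,0],[0,0,0.12],[0,0,0.27],[0,0,0.4]],"dr":[[0,0,0],[0,0,0],[0,0,0],[0,0,0],[0,0,0],[0,0,0],[0,0,0]],"grip":[0.7,0.7,0.7,0.7,0.7,0.7,0.7]}'
python3 go.py .634 -.0512 .2 0
```

```text
time_s: 11.02
tool_pos: [0.4347, 0.1951, 0.0486]
tool_rot: [2.219, 2.223, 0.001]
contact_force: [-0.3, 0.0, -1.5]
opening: 0.0374
grasp_force: 25.0
time_s: 11.9
tool_pos: [0.4343, 0.1951, 0.1696]
tool_rot: [2.219, 2.224, 0.0]
contact_force: [1.1, 0.5, 0.3]
opening: 0.0644
grasp_force: 0.0
t 11.9 pos [0.4343 0.1951 0.1696] tilt [ 0.  0. -1.] line 0.002 lin [ 0.666 -0.821  0.101] dr -0.001 open 0.0644 q1,q7 [-0.02 -0.7 ]
```

```bash
python3 -m inch '{"linear":[[0.12,-0.14,0.05],[0.25,-0.3,0.1],[0.38,-0.46,0.1],[0.5,-0.62,0.1],[0.62,-0.76,0.1],[0.666,-0.82,0.1],[0.666,-0.82,0.1],[0.666,-0.82,0.1]],"dr":[[0,0,0],[0,0,0],[0,0,0],[0,0,0],[0,0,0],[0,0,0],[0,0,0],[0,0,0]],"grip":[0.75,0.75,0.75,0.75,0.75,0.75,0.75,0.75]}'
python3 go.py .634 -.0512 .05 0; python3 w.py w5 palm_button .634 -.0512 .98 breaker_one .6558 .0519 -1.9716
```

```text
time_s: 12.9
tool_pos: [0.6333, -0.0493, 0.198]
tool_rot: [-2.217, -2.225, 0.0]
contact_force: [-0.5, -0.4, 1.1]
opening: 0.069
grasp_force: 0.0
t 12.9 pos [ 0.6333 -0.0493  0.198 ] tilt [-0.001  0.001 -1.   ] line 0.004 lin [ 0.002 -0.006 -0.493] dr -0.002 open 0.069 q1,q7 [ 0.33 -0.16]
```

View pics/w5.png

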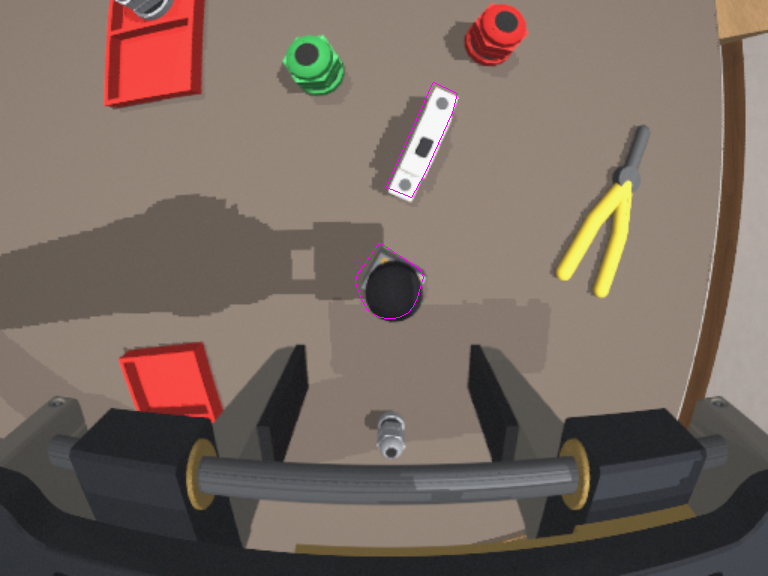

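The button head at (393,290) matches to about 1.5 mm, and its block is turned about 56°. I'll grip with a -0.59 rad pre-turn so that placing with the jaws along x squares the block to the tray.

```bash
python3 -m inch '{"linear":[[0.005,-0.008,0],[0.005,-0.008,-0.05],[0.005,-0.008,-0.15],[0.005,-0.008,-0.28],[0.005,-0.008,-0.4],[0.005,-0.008,-0.48],[0.005,-0.008,-0.493],[0.005,-0.008,-0.493]],"dr":[[0,0,-0.08],[0,0,-0.16],[0,0,-0.24],[0,0,-0.295],[0,0,-0.295],[0,0,-0.295],[0,0,-0.295],[0,0,-0.295]],"grip":[0.75,0.75,0.75,0.75,0.75,0.75,0.75,0.5]}' 20
python3 -m inch '{"linear":[[0,0,0],[0,0,0],[0,0,0],[0,0,0]],"dr":[[0,0,0],[0,0,0],[0,0,0],[0,0,0]],"grip":[0,0,0,0]}' 20; python3 go.py .4355 .133 .055 0
```

```text
time_s: 13.95
tool_pos: [0.6359, -0.0525, 0.0511]
tool_rot: [2.769, 1.484, 0.001]
contact_force: [0.0, 0.1, 0.7]
opening: 0.0611
grasp_force: 0.0
time_s: 14.45
tool_pos: [0.6364, -0.0535, 0.0513]
tool_rot: [2.769, 1.482, 0.002]
contact_force: [0.4, -0.9, 6.8]
opening: 0.0392
grasp_force: 20.0
t 14.45 pos [ 0.6364 -0.0535  0.0513] tilt [ 0.002 -0.    -1.   ] line -0.588 lin [-0.67   0.622  0.012] dr 0.294 open 0.0392 q1,q7 [ 0.21 -0.74]
```

```bash
python3 -m inch '{"linear":[[0,0,0.18],[0,0,0.33],[-0.13,0.12,0.36],[-0.27,0.24,0.36],[-0.4,0.37,0.36],[-0.53,0.5,0.36],[-0.65,0.6,0.36],[-0.67,0.622,0.36]],"dr":[[0,0,0],[0,0,0],[0,0,0.06],[0,0,0.12],[0,0,0.18],[0,0,0.24],[0,0,0.294],[0,0,0.294]],"grip":[0,0,0,0,0,0,0,0]}'
python3 -m inch '{"linear":[[0,0,-0.05],[0,0,-0.15],[0,0,-0.25],[0,0,-0.31],[0,0,-0.335],[0,0,-0.345],[0,0,-0.345],[0,0,-0.345]],"dr":[[0,0,0],[0,0,0],[0,0,0],[0,0,0],[0,0,0],[0,0,0],[0,0,0],[0,0,0]],"grip":[0,0,0,0,0,0,0,0]}'
python3 go.py .4355 .133 .055 0
```

```text
time_s: 15.45
tool_pos: [0.4321, 0.1348, 0.1582]
tool_rot: [-2.216, -2.226, 0.002]
contact_force: [1.5, -0.7, -0.4]
opening: 0.0394
grasp_force: 20.0
time_s: 16.45
tool_pos: [0.4348, 0.132, 0.0551]
tool_rot: [2.223, 2.219, -0.003]
contact_force: [-3.3, -1.6, 5.7]
opening: 0.0392
grasp_force: 20.0
t 16.45 pos [0.4348 0.132  0.0551] tilt [-0.001 -0.002 -1.   ] line -0.002 lin [ 0.002  0.003 -0.   ] dr 0.001 open 0.0392 q1,q7 [-0.01 -0.71]
```

```bash
python3 -m inch '{"linear":[[0,0,0],[0,0,0],[0,0,0],[0,0,0],[0,0,0.12],[0,0,0.27],[0,0,0.4]],"dr":[[0,0,0],[0,0,0],[0,0,0],[0,0,0],[0,0,0],[0,0,0],[0,0,0]],"grip":[0.65,0.65,0.65,0.65,0.65,0.65,0.65]}'
python3 -m inch '{"linear":[[0.15,-0.06,0.05],[0.3,-0.11,0.1],[0.45,-0.17,0.1],[0.6,-0.22,0.1],[0.72,-0.26,0.1],[0.737,-0.267,0.1],[0.737,-0.267,0.1]],"dr":[[0,0,-0.05],[0,0,-0.1],[0,0,-0.15],[0,0,-0.2],[0,0,-0.2],[0,0,-0.2],[0,0,-0.2]],"grip":[0.6,0.6,0.6,0.6,0.6,0.6,0.6]}'
python3 go.py .6558 .0519 .05 -.401; python3 w.py w6 breaker_one .6558 .0519 -1.9716  tray_three .435 .216 0
```

```text
time_s: 17.32
tool_pos: [0.4347, 0.1334, 0.1762]
tool_rot: [2.221, 2.222, 0.001]
contact_force: [0.7, 0.9, 0.3]
opening: 0.0596
grasp_force: 0.0
time_s: 18.2
tool_pos: [0.655, 0.0535, 0.2042]
tool_rot: [-2.617, -1.736, 0.002]
contact_force: [-0.0, 0.6, 0.4]
opening: 0.0551
grasp_force: 0.0
t 18.2 pos [0.655  0.0535 0.2042] tilt [-0.002  0.    -1.   ] line -0.4 lin [ 0.003 -0.005 -0.514] dr -0.001 open 0.0551 q1,q7 [ 0.13 -0.7 ]
```

View pics/w6.png

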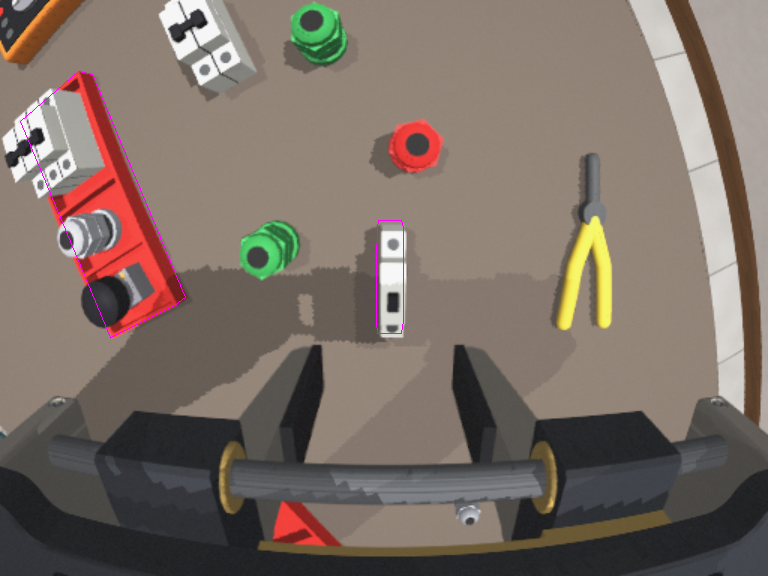

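All three parts of the first kit stand upright. The single-pole breaker is about 3 mm along its length toward the robot side of the outline, so I'm correcting and gripping.

```bash
python3 -m inch '{"linear":[[0.003,-0.013,-0.1],[0.003,-0.013,-0.25],[0.003,-0.013,-0.4],[0.003,-0.013,-0.48],[0.003,-0.013,-0.512],[0.003,-0.013,-0.512],[0.003,-0.013,-0.512],[0.003,-0.013,-0.512]],"dr":[[0,0,0],[0,0,0],[0,0,0],[0,0,0],[0,0,0],[0,0,0],[0,0,0],[0,0,0]],"grip":[0.6,0.6,0.6,0.6,0.6,0.6,0.6,0.3]}' 25
python3 -m inch '{"linear":[[0,0,0],[0,0,0],[0,0,0],[0,0,0],[0,0,0]],"dr":[[0,0,0],[0,0,0],[0,0,0],[0,0,0],[0,0,0]],"grip":[0,0,0,0,0]}' 25; python3 go.py .4384 -.234 .15 .144
```

```text
time_s: 19.25
tool_pos: [0.6574, 0.0493, 0.0526]
tool_rot: [2.618, 1.735, 0.003]
contact_force: [-0.4, 0.5, -0.7]
opening: 0.0473
grasp_force: 0.0
time_s: 19.88
tool_pos: [0.6567, 0.0492, 0.0513]
tool_rot: [2.618, 1.736, -0.0]
contact_force: [0.3, -0.4, 1.4]
opening: 0.018
grasp_force: 25.0
t 19.88 pos [0.6567 0.0492 0.0513] tilt [ 0. -0. -1.] line -0.4 lin [-0.728 -0.944  0.329] dr 0.272 open 0.018 q1,q7 [ 0.09 -0.75]
```

```bash
python3 -m inch '{"linear":[[0,0,0.18],[-0.02,-0.02,0.34],[-0.13,-0.17,0.37],[-0.24,-0.32,0.37],[-0.35,-0.47,0.37],[-0.46,-0.62,0.37],[-0.57,-0.77,0.37],[-0.68,-0.9,0.37]],"dr":[[0,0,0],[0,0,0.03],[0,0,0.08],[0,0,0.14],[0,0,0.2],[0,0,0.25],[0,0,0.272],[0,0,0.272]],"grip":[0,0,0,0,0,0,0,0]}'
python3 -m inch '{"linear":[[-0.048,-0.044,0],[-0.048,-0.044,0],[-0.048,-0.044,0]],"dr":[[0,0,0],[0,0,0],[0,0,0]],"grip":[0,0,0]}'
python3 go.py .4384 -.234 .0555 .144;python3 w.py w7 tray_two .4339 -.2033 .1442
```

```text
time_s: 20.88
tool_pos: [0.4511, -0.2225, 0.162]
tool_rot: [-2.057, -2.375, 0.0]
contact_force: [0.9, 0.5, -1.1]
opening: 0.0177
grasp_force: 25.0
time_s: 21.25
tool_pos: [0.4392, -0.233, 0.1623]
tool_rot: [2.054, 2.377, 0.001]
contact_force: [-0.2, 0.2, -1.7]
opening: 0.0178
grasp_force: 25.0
t 21.25 pos [ 0.4392 -0.233   0.1623] tilt [ 0.001  0.    -1.   ] line 0.145 lin [-0.003 -0.003 -0.356] dr -0.001 open 0.0178 q1,q7 [0.82 0.37]
```

View pics/w7.png

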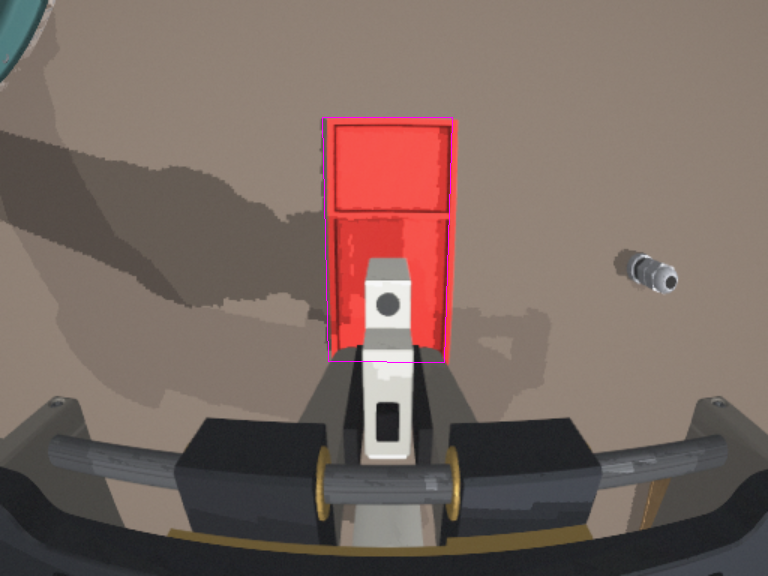

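The tray is about 2 mm toward +x of the fit, so I'm adjusting. Lowering the breaker.

```bash
python3 -m inch '{"linear":[[0.006,-0.006,-0.1],[0.006,-0.006,-0.2],[0.006,-0.006,-0.29],[0.006,-0.006,-0.33],[0.006,-0.006,-0.35],[0.006,-0.006,-0.355],[0.006,-0.006,-0.355],[0.006,-0.006,-0.355]],"dr":[[0,0,0],[0,0,0],[0,0,0],[0,0,0],[0,0,0],[0,0,0],[0,0,0],[0,0,0]],"grip":[0,0,0,0,0,0,0,0]}'
python3 -m inch '{"linear":[[0,0,0],[0,0,0],[0,0,0],[0,0,0],[0,0,0.12],[0,0,0.27],[0,0,0.4]],"dr":[[0,0,0],[0,0,0],[0,0,0],[0,0,0],[0,0,0],[0,0,0],[0,0,0]],"grip":[0.45,0.45,0.45,0.45,0.5,0.5,0.5]}'
python3 go.py .6324 -.1887 .16 .144
```

```text
time_s: 22.3
tool_pos: [0.4405, -0.2361, 0.0563]
tool_rot: [2.055, 2.374, 0.0]
contact_force: [0.6, 0.0, -1.7]
opening: 0.0177
grasp_force: 25.0
time_s: 23.18
tool_pos: [0.4401, -0.2357, 0.1771]
tool_rot: [2.056, 2.375, 0.0]
contact_force: [0.4, -1.1, 0.0]
opening: 0.046
grasp_force: 0.0
t 23.18 pos [ 0.4401 -0.2357  0.1771] tilt [ 0. -0. -1.] line 0.144 lin [ 0.641  0.157 -0.057] dr -0.0 open 0.046 q1,q7 [0.84 0.38]
```

```bash
python3 -m inch '{"linear":[[0.14,0.03,0],[0.3,0.07,0],[0.45,0.11,0],[0.58,0.14,0],[0.65,0.156,0],[0.65,0.156,0],[0.65,0.156,-0.1]],"dr":[[0,0,0],[0,0,0],[0,0,0],[0,0,0],[0,0,0],[0,0,0],[0,0,0]],"grip":[0.5,0.5,0.5,0.5,0.5,0.5,0.5]}'
python3 go.py .635 -.189 .036 .144; python3 w.py w8 gland_small .635 -.189 0  tray_two .4365 -.2043 .144
```

```text
time_s: 24.05
tool_pos: [0.6359, -0.1896, 0.1474]
tool_rot: [2.054, 2.372, 0.002]
contact_force: [0.1, 0.2, -0.4]
opening: 0.0461
grasp_force: 0.0
t 24.05 pos [ 0.6359 -0.1896  0.1474] tilt [ 0.004 -0.002 -1.   ] line 0.144 lin [-0.003  0.002 -0.371] dr 0.0 open 0.0461 q1,q7 [0.55 0.14]
```

View pics/w8.png

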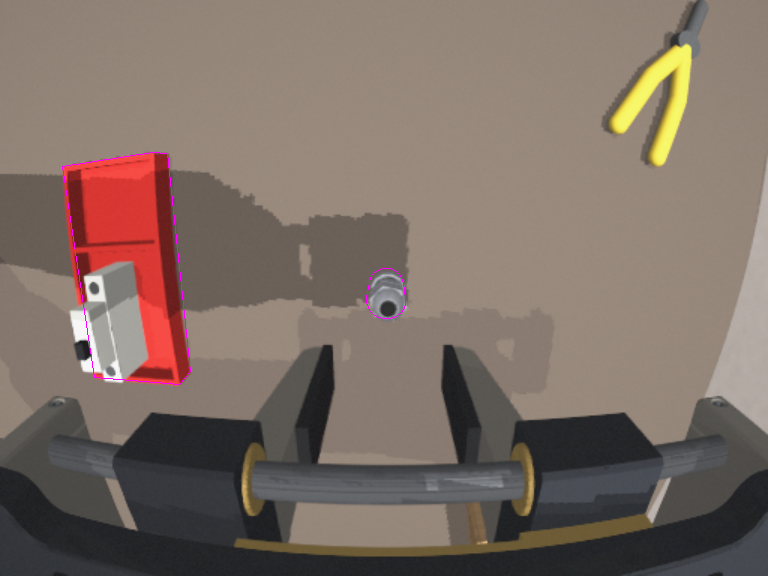

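The single-pole breaker stands in its compartment, and the small gland at (387,295) matches its outline. Descending to grip.

```bash
python3 -m inch '{"linear":[[0,0,-0.1],[0,0,-0.2],[0,0,-0.3],[0,0,-0.35],[0,0,-0.37],[0,0,-0.371],[0,0,-0.371],[0,0,-0.371]],"dr":[[0,0,0],[0,0,0],[0,0,0],[0,0,0],[0,0,0],[0,0,0],[0,0,0],[0,0,0]],"grip":[0.5,0.5,0.5,0.5,0.5,0.5,0.5,0.3]}' 20
python3 -m inch '{"linear":[[0,0,0],[0,0,0],[0,0,0],[0,0,0]],"dr":[[0,0,0],[0,0,0],[0,0,0],[0,0,0]],"grip":[0,0,0,0]}' 20; python3 go.py .429 -.1528 .0415 .144
```

```text
time_s: 25.1
tool_pos: [0.6356, -0.1891, 0.0353]
tool_rot: [2.055, 2.374, 0.001]
contact_force: [-0.7, -0.2, -0.5]
opening: 0.0379
grasp_force: 0.0
time_s: 25.6
tool_pos: [0.6353, -0.189, 0.0347]
tool_rot: [2.056, 2.375, 0.0]
contact_force: [0.2, 0.5, 3.2]
opening: 0.0234
grasp_force: 20.0
t 25.6 pos [ 0.6353 -0.189   0.0347] tilt [ 0.001 -0.    -1.   ] line 0.144 lin [-0.688  0.121  0.023] dr 0.0 open 0.0234 q1,q7 [0.51 0.09]
```

```bash
python3 -m inch '{"linear":[[0,0,0.18],[0,0,0.3],[-0.16,0.03,0.36],[-0.32,0.06,0.36],[-0.48,0.09,0.36],[-0.62,0.11,0.36],[-0.688,0.121,0.36],[-0.688,0.121,0.36]],"dr":[[0,0,0],[0,0,0],[0,0,0],[0,0,0],[0,0,0],[0,0,0],[0,0,0],[0,0,0]],"grip":[0,0,0,0,0,0,0,0]}'
python3 -m inch '{"linear":[[0,0,-0.06],[0,0,-0.17],[0,0,-0.26],[0,0,-0.31],[0,0,-0.335],[0,0,-0.344],[0,0,-0.344],[0,0,-0.344]],"dr":[[0,0,0],[0,0,0],[0,0,0],[0,0,0],[0,0,0],[0,0,0],[0,0,0],[0,0,0]],"grip":[0,0,0,0,0,0,0,0]}'
python3 go.py .429 -.1528 .0395 .144
```

```text
time_s: 26.6
tool_pos: [0.4274, -0.1528, 0.1424]
tool_rot: [-2.056, -2.375, 0.002]
contact_force: [-0.3, 0.0, -0.1]
opening: 0.0235
grasp_force: 20.0
time_s: 27.6
tool_pos: [0.4292, -0.1529, 0.0398]
tool_rot: [2.055, 2.374, 0.001]
contact_force: [-0.1, -0.3, 0.1]
opening: 0.0233
grasp_force: 20.0
t 27.6 pos [ 0.4292 -0.1529  0.0398] tilt [ 0.001 -0.001 -1.   ] line 0.144 lin [-0.001  0.    -0.001] dr 0.0 open 0.0233 q1,q7 [0.61 0.05]
```

```bash
python3 -m inch '{"linear":[[0,0,0],[0,0,0],[0,0,0],[0,0,0.03],[0,0,0.15],[0,0,0.3],[0,0,0.45],[0,0,0.6]],"dr":[[0,0,0],[0,0,0],[0,0,0],[0,0,0],[0,0,0],[0,0,0],[0,0,0],[0,0,0]],"grip":[0.35,0.35,0.35,0.35,0.35,0.35,0.35,0.35]}'
python3 -m inch '{"linear":[[0.2,0.1,0.05],[0.35,0.2,0.1],[0.5,0.3,0.1],[0.65,0.4,0.1],[0.65,0.4,0.1],[0.65,0.4,0.1]],"dr":[[0,0,0],[0,0,0],[0,0,0],[0,0,0],[0,0,0],[0,0,0]],"grip":[0.5,0.5,0.5,0.5,0.5,0.5]}'
python3 - <<'E'
from rig import cams
import cv2
a=cams.get_image("top")["img"][:,:,::-1];b=cams.get_image("scene")["img"][:,:,::-1]
a=cv2.resize(a[150:290,60:460],(800,280),interpolation=2);b=cv2.resize(b[110:280,40:360],(600,319),interpolation=2)
import numpy as np
o=np.zeros((600,800,3),np.uint8);o[:280]=a;o[281:600,:600]=b;cv2.imwrite("pics/end.png",o)
E
```

```text
time_s: 28.6
tool_pos: [0.4285, -0.1525, 0.2212]
tool_rot: [2.055, 2.375, 0.0]
contact_force: [0.2, -1.5, 0.4]
opening: 0.0324
grasp_force: 0.0
time_s: 29.35
tool_pos: [0.623, -0.033, 0.2491]
tool_rot: [-2.055, -2.375, 0.002]
contact_force: [0.3, 0.3, 0.1]
opening: 0.0458
grasp_force: 0.0
```

View pics/end.png

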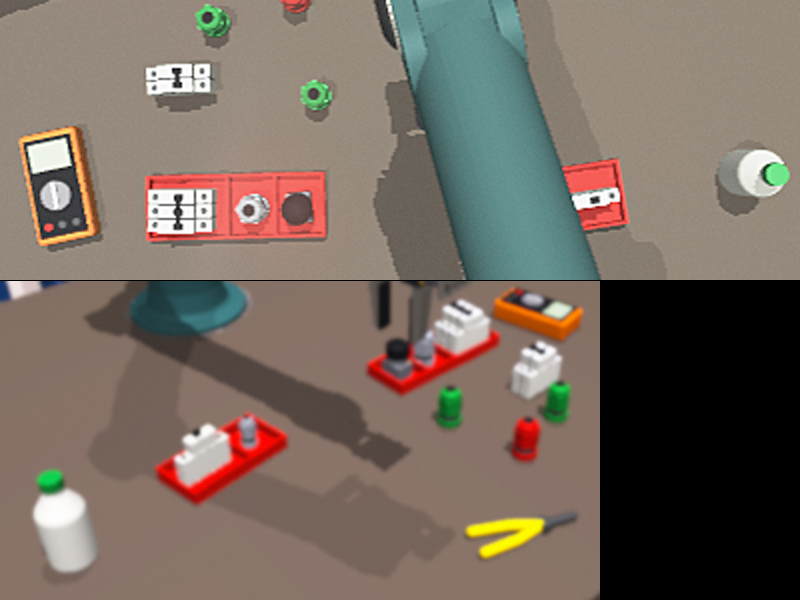

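All five parts stand upright in their compartments: breaker at (181,212), gland at (252,209) and button at (297,209) in one tray, and in the lower view the single-pole breaker at (203,455) and small gland at (248,432) in the other. The spare breaker, multimeter and bottle have not moved.

```bash
python3 -c "from rig import ctrl; print(ctrl.job_done())"
```

```text
the job is handed in; nothing more can be done
None
```

Both kits are made up and handed in at about 29.5 s on the robot's clock: all five parts stand upright in their compartments in the final camera check, and the spare breaker, multimeter and bottle were left alone.

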